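Pack two green-coffee samples from the clip rack

ROBOT

A 7-joint arm with a two-finger parallel gripper is mounted at the origin on the work surface. World frame = base frame: x ahead of the robot, y to its left, z up, the work surface at z = 0. Lengths are in m, angles in rad, forces in N, time in s.
With the tool pointing down it reaches from about 0.4 to 0.85 m from the base axis. Payload 10.4 kg.
Tool frame: the origin (TCP) lies at the very end of the fingers, on their centre line; the grasp point (between the pads) lies 19 mm behind it; z points along the fingers, y is the line along which they close (so a half turn about z gives the same grasp; the last joint's range is limited). The gripper opens to 85 mm and grips with 20 to 120 N. Pads are 22 mm wide; open, the fingers measure 114 mm over their backs; the gripper's body (76 mm by 85 mm) begins 54 mm behind the grasp point. The pads swing forward as they close: fully open they stand 13 mm farther back than shut.
Start: joints at [-1.128, 0.332, -0.065, 1.46, 0.022, 1.35, -0.088], TCP at [0.281, 0.558, 0.204] pointing down, gripper open.
Joint ranges: [-2.6, 2.6], [-0.5, 2.12], [-1.47, 1.34], [0.16, 2.42], [-1.27, 4.41], [0.06, 2.06], [-2.6, 2.6]. Speed limits (rad/s): [2.22, 2.22, 2.79, 2.79, 3.14, 3.14, 3.14].

INTERFACE

Orientations are given as a unit quaternion [x, y, z, w].
In Python, from workcell import * gives the robot as it stands.
- The arm moves only by the tool step_arm, never from a script. Its argument "commands" is one flat list of numbers, 7 for each row, row after row: the finger opening in mm, from 0 to 85.4, then the shift along the world's x, y, z as a fraction of full scale, then the turn, a rotation vector about the world's x, y, z as a fraction of full scale. A call has exactly 10 rows; each row is the pose to reach, as a shift and turn from the pose commanded when the call began, turning the shorter way round; what a row does not reach only later rows make up. Full scale, the value 1, is 0.6 m for a shift and pi rad for a turn. A row lasts 1/8 s, in which the tool goes at most 62.5 mm and 10.7 degrees, less where a joint would pass 70% of its speed; a pose out of reach is approached as far as the arm can. A call with a number of a shift or a turn outside -1 to 1 is refused whole. A call with a gripper value outside its range is refused whole. The fingers move at their own pace and stop on an object; "squeeze" is the grip in N (left out, the last holds). Time passes only in rows, so rows that repeat a pose let the fingers close, or fill a call up. It gives the time, the measured TCP pose, the force, the opening and the grip force at its end, in the units of the state.
- get_obs(): the state, without advancing time (a new reading comes with each control period).
- camera(name): name is "scene" or "top"; returns the picture (420x560x3 uint8, red, green, blue); there is no depth.
- camera_params(name): a dict with "mtx" (3x3 intrinsics, pixels), "extrinsics" (4x4, takes a point from world to camera coordinates). Camera axes: x right, y down, z forward; pixel columns grow to the right and rows downward; lengths in m; the calibration is good to about 2 mm. A picture is of the moment at which its call begins. camera_params takes no time and is no camera call.
- hand_in(): hands the job in; it is judged then, once.
The state is a dict: "clock": time; "joint_pos": joint angles; "joint_velocities": joint speeds; "tau": joint torques, N m; "position": TCP position; "ee_rot": TCP orientation; "ft_force": force on the tool from outside, world axes, zero at the start; "torque": the same for the moment, N m; "grip_width": opening from 0.0 (shut) to 1.0 (fully open); "grasp_force": force on a finger pad.
Only numpy, scipy, OpenCV 4.12 (cv2) and the standard library are available. Lean on these libraries where they do the work, as an engineer would, in place of code of your own. Each camera call takes 0.05 s, during which the arm holds its last target. There are 200 camera calls.

TASK

Pack the two orange-capped sample tubes for dispatch: pull them out of the spring clips one at a time, laying each gently in its own saddle of the open sample case before you fetch the next, then shut the clear lid. Do not drop or toss a tube; the white- and black-capped tubes stay in their clips and the other things on the table stay where they are.

Things in the scene. Friction and masses are not known exactly. Their poses are not given: they have to be found in the camera images.
- rack: Fixed rack, sloping 35 degrees, its face up and towards its -x. Origin under its middle, on the table; x to the back (uphill), y along the row, z up. Holds four tubes side by side at y = -120, -40, 40, 120 mm (which is where varies), middles at x = 0, z = 135 mm, axes along (cos 35, 0, sin 35) deg. A tube comes out square to the slope, along (-sin 35, 0, cos 35) deg.
- rack_clips (a point): Middle of the row of four tubes, on the level of their axes. Two spring clips hold each tube, 14 mm long, centred 45 mm either side of its middle; the jaws reach 17 mm past the tube's axis and spread as it is pulled: the pull peaks at 8 to 14 N and they let go some 20 mm out. Between the clips the tube is bare, with 35 mm free behind it, so fingers can straddle it. A ledge 9 mm high carries its foot.
- lamp_bar (a point): Middle of the rack's lamp bar, which runs 400 mm along the rack's y above the tubes: from x = -25 to 15 mm and z = 276 to 300 mm in the rack frame, on two posts at the rear (x = 96, y = -194 and 194 mm, 310 mm high). A hand straight above the tubes meets it; one leaning with the slope (35 degrees) clears it. Bring a drawn tube out towards -x before going up.
- tube_orange_a: Clear straight tube of green coffee, 160 mm long: 30 mm diameter, the last 20 mm its orange screw cap of 33 mm diameter; about 110 g. Origin on its axis at mid-length; x runs along it towards the cap (it may be turned any way about its axis). Starts clipped in the rack, cap uphill. To be packed.
- tube_orange_b: Clear straight tube of green coffee, 160 mm long: 30 mm diameter, the last 20 mm its orange screw cap of 33 mm diameter; about 110 g. Origin on its axis at mid-length; x runs along it towards the cap (it may be turned any way about its axis). Starts clipped in the rack, cap uphill. To be packed.
- tube_white: Clear straight tube of green coffee, 160 mm long: 30 mm diameter, the last 20 mm its white screw cap of 33 mm diameter; about 110 g. Origin on its axis at mid-length; x runs along it towards the cap (it may be turned any way about its axis). Starts clipped in the rack, cap uphill. Stays.
- tube_black: Clear straight tube of green coffee, 160 mm long: 30 mm diameter, the last 20 mm its black screw cap of 33 mm diameter; about 110 g. Origin on its axis at mid-length; x runs along it towards the cap (it may be turned any way about its axis). Starts clipped in the rack, cap uphill. Stays.
- case: Fixed dark case, 186 mm (x) by 216 mm (y) by 56 mm high, 3 mm walls, its lid hinged on the +x top edge. Origin under its centre, on the table. Two grey cross ribs, 18 mm thick, at y = -45 and 45 mm, have notches at x = -36 and 36 mm: two saddles, each for one tube along the case's y, cap either way. Between the ribs 72 mm are free for fingers, floor at 4 mm.
- saddle_near (a point): The near saddle (x = -36 mm in the case frame): the point where the middle of a tube's axis is when it lies home, 35 mm above the table; 24 mm of play along the case's y. Notches 34 mm wide with sloping mouths, rib tops about 43 mm above the table.
- saddle_far (a point): The far saddle (x = 36 mm in the case frame): the point where the middle of a tube's axis is when it lies home, 35 mm above the table; 24 mm of play along the case's y. Notches 34 mm wide with sloping mouths, rib tops about 43 mm above the table.
- case_lid (a joint): Angle of the lid, rad: 0 shut, growing as it opens; starts at 1.68 to 1.84, leaning a little past upright (1.57) away from the case, stop at 1.9. The hinge is damped and a little stiff: the lid stays where it is left near upright; about 1 N at its free edge moves it; once below 1.1 rad it sinks shut by itself in some 3 s.
- lid_edge (a point): Middle of the lid's free edge bar. The lid is a clear sheet in a dark frame, 186 mm from hinge to free edge, 216 mm wide, 9 mm thick (its faces 4.5 mm either side of this point), with a 60 mm wide orange tab reaching 19 mm beyond this point.
- lid_hinge (a point): Middle of the lid's hinge line (which runs along the case's y), 56 mm above the table.
- clear_tub: Clear square tub, 120 x 120 x 50 mm. Loose bystander; leave where it is. Origin under its centre.
- grey_tub: Dark grey square tub, 150 x 150 x 70 mm. Loose bystander; leave where it is. Origin under its centre.
- funnel: Clear funnel standing mouth down, 110 mm diameter, 100 mm high. Loose bystander; leave where it is. Origin under its centre.
- cup_bowl: White cupping bowl, 90 mm diameter, 65 mm high. Loose bystander; leave where it is. Origin under its centre.
- scoop: Steel sample scoop, 52 mm bowl 22 mm high, handle reaching 133 mm along -x. Loose bystander; leave where it is. Origin under its centre.
- sample_jar: Amber jar with steel cap, 70 mm diameter, 100 mm high. Loose bystander; leave where it is. Origin under its centre.
Things that resemble listed ones, but are neither listed nor needed, are in the scene too. What is shaped like the tube_orange_a but red is not meant.

How it is judged:
By the outcome, as a careful person would: the job done as asked, in the order asked, and still so for the second after the job is handed in, with the robot touching nothing.
It also fails if it takes over 72 s, if anything falls off the work surface, if the arm or the gripper's body presses on something with over 40 N, if the wrist force passes 120 N, or if a joint passes its speed limit or range.

## Working session

There is one attempt and no reset: what is moved stays moved. The work goes in short steps, Python scripts to look and compute and a tool call to move; the robot and the scene stay as the last step left them, time stands still between calls to the robot, and variables do not carry over. Pictures are saved under pics/ and viewed, at most 10 in all, crops included, and the job is handed in when it is done.

Besides the shell and the picture viewer there is one more tool, called as a command line: name --argument value ..., lists and objects as JSON in quotes. step_arm: Moves the arm, as the interface text tells. Its arguments: {"type":"object","properties":{"commands":{"type":"array","items":{"type":"number"}},"squeeze":{"type":"number"}},"required":["commands"]}

```bash
mkdir -p pics; ls; python3 - <<'E'
from workcell import *
import cv2
for n in("scene","top"):
    im=camera(n); cv2.imwrite(f"pics/{n}0.png",im[:,:,::-1])
    p=camera_params(n); print(n,p["mtx"],p["extrinsics"])
o=get_obs();print(o)
E
```

```text
pics
scene [[432.64629172   0.         279.33239813]
 [  0.         432.64629172 210.90842821]
 [  0.           0.           1.        ]] [[-0.10965031  0.99394849 -0.0065733   0.11108982]
 [ 0.72845951  0.07585927 -0.68087599 -0.27567646]
 [-0.67625702 -0.07944664 -0.73236922  2.31591209]
 [ 0.          0.          0.          1.        ]]
top [[484.73615774   0.         267.10737968]
 [  0.         484.73615774 209.55310516]
 [  0.           0.           1.        ]] [[ 9.79888245e-03 -9.99947829e-01  2.88452243e-03 -7.89028735e-02]
 [-9.90662085e-01 -1.01001038e-02 -1.35965514e-01  5.77520715e-01]
 [ 1.35987555e-01 -1.52527691e-03 -9.90709371e-01  1.68582574e+00]
 [ 0.00000000e+00  0.00000000e+00  0.00000000e+00  1.00000000e+00]]
{'clock': 0.1, 'joint_pos': array([-1.12761135,  0.33278603, -0.06471641,  1.46086888,  0.02160421,
        1.34992883, -0.08849303]), 'joint_velocities': array([-0.00130857, -0.0024161 ,  0.00089737, -0.00243353,  0.00042475,
        0.0003787 ,  0.00049918]), 'tau': array([ 8.04163501e-04, -6.26742768e+01,  4.87428834e-02, -3.92423308e+01,
        1.63411733e-02,  7.09320389e-03, -5.80450205e-05]), 'position': array([0.28052671, 0.55807372, 0.2029042 ]), 'ee_rot': array([ 2.30771982e-01,  9.73007643e-01, -6.36394226e-04, -1.20334321e-04]), 'ft_force': array([-0.24155692,  0.25421068, -0.12475859]), 'torque': array([ 0.01725898, -0.02257687, -0.01815289]), 'grasp_force': 0.0, 'grip_width': 1.0004120083669337}
```

View pics/scene0.png

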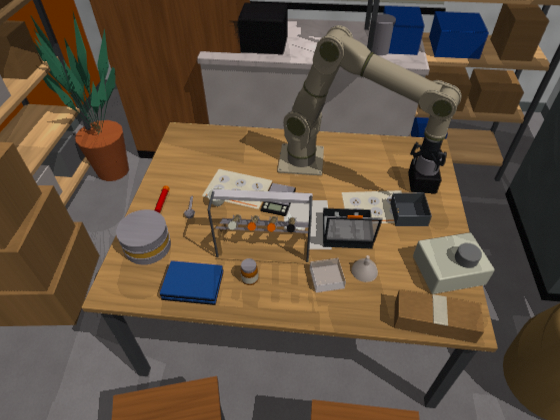

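View pics/top0.png

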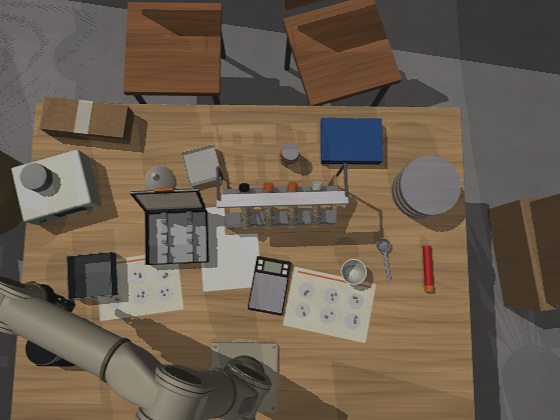

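The scene view shows the rack with the black, orange, orange and white caps, and the case with its lid open. In the top view the caps are at (244,187) black, (268,187) and (292,187) orange, and (317,186) white. The case is around (176,237) with its lid tab at (165,190). I'll enlarge both areas next.

```bash
cat > h.py <<'E'
from workcell import *
import cv2, numpy as np
from scipy.spatial.transform import Rotation as R
def ray(n,u,v):
    p=camera_params(n);E=p["extrinsics"];d=E[:3,:3].T@np.linalg.inv(p["mtx"])@[u,v,1]
    return -E[:3,:3].T@E[:3,3],d
def onz(n,u,v,z):
    c,d=ray(n,u,v);return c+d*(z-c[2])/d[2]
def proj(n,P):
    p=camera_params(n);E=p["extrinsics"];q=p["mtx"]@(E[:3,:3]@np.asarray(P,float)+E[:3,3]);return q[:2]/q[2]
def tri(a,b):
    A=[];r=[]
    for n,u,v in(a,b):
        c,d=ray(n,u,v);d=d/np.linalg.norm(d);M=np.eye(3)-np.outer(d,d);A.append(M);r.append(M@c)
    return np.linalg.lstsq(np.vstack(A),np.hstack(r),rcond=None)[0]
def orange(im):
    h=cv2.cvtColor(im,cv2.COLOR_RGB2HSV)
    m=cv2.inRange(h,(5,190,130),(16,255,255))
    k,l,s,c=cv2.connectedComponentsWithStats(m)
    return [(np.round(c[i],1),s[i]) for i in range(1,k) if s[i][4]>=8]
E
python3 - <<'E'
from h import *
t=cv2.imread("pics/top0.png");s=cv2.imread("pics/scene0.png")
for n,im in(("top",t),("scene",s)):
    for c,b in orange(im[:,:,::-1].copy()): print(n,c,b)
a=cv2.resize(t[165:275,130:360],None,fx=3.4,fy=3.4,interpolation=cv2.INTER_CUBIC)
b=cv2.resize(s[180:270,200:400],None,fx=3.9,fy=3.9,interpolation=cv2.INTER_CUBIC)
cv2.imwrite("pics/t1.png",a);cv2.imwrite("pics/s1.png",b)
E
```

```text
top [267.3 186.1] [264 183   8   8  45]
top [291.5 185.4] [288 182   9   9  46]
top [430.9 287.6] [430 285   3   6  17]
scene [100.3 135.7] [ 76 121  46  27 444]
scene [165.9 187.7] [162 186   8   5  25]
scene [355.  215.8] [348 215  15   3  27]
scene [251.3 226. ] [248 222   8   9  54]
scene [270.9 227.1] [267 223   8   9  53]
```

View pics/t1.png

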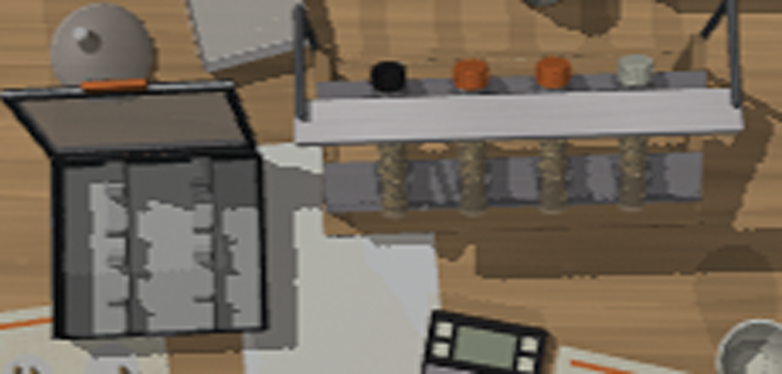

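View pics/s1.png

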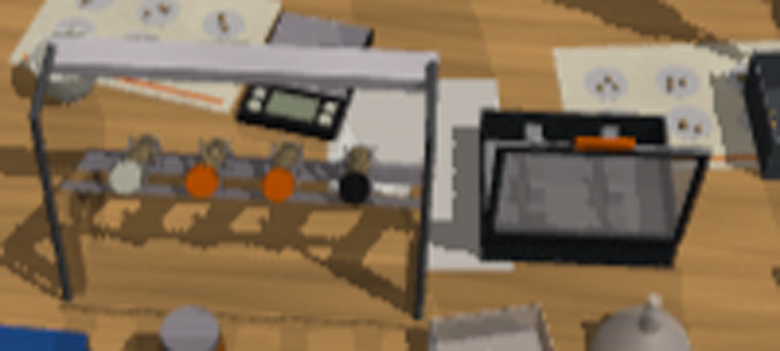

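The top crop shows the case rim corners at about (53,338), (268,327), (260,152) and (52,158), and the lid bar from (5,93) to (236,84). It also shows the lamp bar's front edge from (295,143) to (742,129). The scene crop shows the tab at (605,143) and the cap end faces at (203,182) and (279,185). I'll turn these into poses.

```bash
cat >> h.py <<'E'
def rotq(ax): return R.from_matrix(np.column_stack(ax))
E
python3 - <<'E'
from h import *
T=lambda u,v:(130+(u+.5)/3.4-.5,165+(v+.5)/3.4-.5)
S=lambda u,v:(200+(u+.5)/3.9-.5,180+(v+.5)/3.9-.5)
print("case rim FL FR BR BL")
P=[onz("top",*T(*q),.056) for q in((53,338),(268,327),(260,152),(52,158))]
for p in P: print(p.round(4))
print(np.mean(P,0),np.linalg.norm(P[0]-P[1]),np.linalg.norm(P[1]-P[2]))
for p in (P[1]-P[0],P[2]-P[3]): print("case y yaw",np.degrees(np.arctan2(p[0],-p[1])))
print("lamp front edge, z .300/.276")
for z in(.3,.276):
    L=[onz("top",*T(*q),z) for q in((295,143),(742,129))]
    d=L[0]-L[1];print(L[0].round(4),L[1].round(4),np.linalg.norm(d),np.degrees(np.arctan2(-d[0],d[1])))
print("lamp back top",[onz("top",*T(*q),.3).round(4) for q in((312,100),(740,91))])
print("caps")
for t,s in(((267.3,186.1),(270.9,227.1)),((291.5,185.4),(251.3,226.))):
    c=tri(("top",*t),("scene",*s));print(c.round(4),proj("top",c)-t)
print("tube feet on top view at z=.1")
for q in((392,212),(472,210),(553,210),(632,208)): print(onz("top",*T(*q),.095).round(4))
c=tri(("top",*T(113,86)),("scene",*S(605,143)));print("tab",c, proj("top",c)-T(113,86))
for n in("top","scene"):print(ray(n,0,0)[0])
E
```

```text
case rim FL FR BR BL
[0.3809 0.3478 0.056 ]
[0.3942 0.1288 0.056 ]
[0.5745 0.1418 0.056 ]
[0.5661 0.357  0.056 ]
[0.47892064 0.24385289 0.056     ] 0.219397407883996 0.18081799128425088
case y yaw 3.4840337299678583
case y yaw 2.25349100692803
lamp front edge, z .300/.276
[0.5496 0.0804 0.3   ] [ 0.5663 -0.3168  0.3   ] 0.39754403729804044 2.3986296757494157
[0.5531 0.0829 0.276 ] [ 0.57   -0.3209  0.276 ] 0.40412900911077837 2.3986296757493952
lamp back top [array([0.5885, 0.0662, 0.3   ]), array([ 0.6006, -0.3155,  0.3   ])]
caps
[ 0.6383 -0.0738  0.1729] [ 0.30015641 -0.03377029]
[ 0.6414 -0.1539  0.1736] [ 0.3542438  -0.04632377]
tube feet on top view at z=.1
[0.5096 0.0023 0.095 ]
[ 0.5124 -0.0783  0.095 ]
[ 0.5132 -0.16    0.095 ]
[ 0.516  -0.2396  0.095 ]
tab [0.60917273 0.25601246 0.24420419] [-0.01398703  0.00045426]
[ 0.34364972 -0.07049439  1.74891386]
[1.77915198 0.0944865  1.50913148]
```

Poses so far, all consistent with the given sizes:

| Thing | Position | Yaw |
|---|---|---|
| Rack origin | (0.583, -0.116) | 2.4° |
| Orange tubes | rack y = ±40 mm | – |
| Case centre | (0.479, 0.244) | 3.2° |
| Lid | 1.77 rad | – |

Next I'll plan the approach.

```bash
cat >> h.py <<'E'
YR,YC=np.radians(2.4),np.radians(3.2)
Z=lambda a:R.from_euler('z',a)
Cr=np.array([.583,-.1163,0]);Cc=np.array([.4795,.244,0])
RR=Z(YR)*R.from_euler('y',-35,degrees=True)*R.from_matrix([[-1,0,0],[0,1,0],[0,0,-1]])   # tool at rack, y along rack y
RC=Z(YC)*R.from_matrix([[0,1,0],[1,0,0],[0,0,-1]])   # tool down, y along case x
n=Z(YR).apply([-np.sin(np.radians(35)),0,np.cos(np.radians(35))])
def tube(yr): return Cr+Z(YR).apply([0,yr,.135])
def case(x,y,z): return Cc+Z(YC).apply([x,y,z])
def go(P,Rt=None,frm=None):
    o=get_obs();p,q=(o["position"],R.from_quat(o["ee_rot"])) if frm is None else frm
    Rt=q if Rt is None else Rt
    s=(np.asarray(P)-p)/.6;t=(Rt*q.inv()).as_rotvec()/np.pi
    print("row",s.round(4).tolist(),t.round(4).tolist())
E
python3 - <<'E'
from h import *
c=tube(.04);print(c)
for d in(.28,.20,.10,-.022):go(c+n*d,RR);print(c+n*d)
E
```

```text
[ 0.58132497 -0.07633509  0.135     ]
row [0.2339, -1.0686, 0.2691] [-0.0409, -0.1922, 0.1566]
[ 0.42086445 -0.08306038  0.36436257]
row [0.3103, -1.0654, 0.1599] [-0.0409, -0.1922, 0.1566]
[ 0.46671031 -0.08113886  0.29883041]
row [0.4058, -1.0614, 0.0234] [-0.0409, -0.1922, 0.1566]
[ 0.52401764 -0.07873698  0.2169152 ]
row [0.5223, -1.0565, -0.1432] [-0.0409, -0.1922, 0.1566]
[ 0.59393259 -0.07580667  0.11697866]
```

step_arm --commands '[60,0.05,-0.1,0.27,0,0,0,60,0.1,-0.2,0.3,0,0,0.05,60,0.14,-0.3,0.3,0,-0.05,0.1,60,0.18,-0.4,0.3,-0.02,-0.1,0.12,60,0.22,-0.5,0.3,-0.03,-0.15,0.14,60,0.234,-0.6,0.28,-0.041,-0.192,0.157,60,0.234,-0.7,0.27,-0.041,-0.192,0.157,60,0.234,-0.8,0.27,-0.041,-0.192,0.157,60,0.234,-0.9,0.27,-0.041,-0.192,0.157,60,0.234,-1,0.27,-0.041,-0.192,0.157]' --squeeze 40

```text
clock: 1.35
position: [0.4232, 0.1768, 0.3528]
ee_rot: [-0.026, 0.957, -0.0, 0.288]
ft_force: [-0.7, -0.6, 0.3]
grip_width: 0.702
grasp_force: 0.0
```

```bash
python3 - <<'E'
from h import *
o=get_obs();print(o["clock"],o["position"],o["joint_pos"].round(2),o["grip_width"],o["ft_force"])
print((R.from_quat(o["ee_rot"]).inv()*RR).magnitude())
c=tube(.04)
for d in(.20,.10,-.022):go(c+n*d,RR)
cv2.imwrite("pics/t2.png",camera("top")[:,:,::-1])
t=cv2.imread("pics/t2.png")
cv2.imwrite("pics/t2c.png",cv2.resize(t[160:280,120:350],None,fx=3.4,fy=3.4,interpolation=cv2.INTER_CUBIC))
E
```

```text
1.35 [0.42324339 0.17675632 0.35279797] [-0.4  -0.5  -0.27  2.04  0.23  1.11  0.9 ] 0.7016410336955633 [-0.6526259  -0.55665489  0.34130832]
0.03137606452791079
row [0.0724, -0.4298, -0.0899] [0.0052, -0.0082, -0.0021]
row [0.168, -0.4258, -0.2265] [0.0052, -0.0082, -0.0021]
row [0.2845, -0.4209, -0.393] [0.0052, -0.0082, -0.0021]
```

View pics/t2c.png

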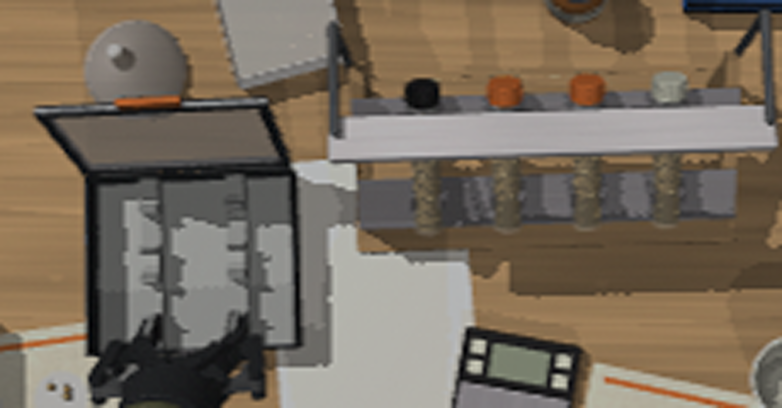

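The picture shows the gripper over the case's near side at (180,350). The rack, clips and caps stand undisturbed, with the orange caps at (505,92) and (587,90). I'll continue to tube a.

step_arm --commands '[60,0.02,-0.1,-0.02,0.005,-0.008,-0.002,60,0.04,-0.2,-0.04,0.005,-0.008,-0.002,60,0.06,-0.3,-0.06,0.005,-0.008,-0.002,60,0.07,-0.4,-0.08,0.005,-0.008,-0.002,60,0.072,-0.43,-0.09,0.005,-0.008,-0.002,60,0.072,-0.43,-0.09,0.005,-0.008,-0.002,60,0.12,-0.428,-0.158,0.005,-0.008,-0.002,60,0.168,-0.426,-0.226,0.005,-0.008,-0.002,60,0.168,-0.426,-0.226,0.005,-0.008,-0.002,60,0.168,-0.426,-0.226,0.005,-0.008,-0.002]'

```text
clock: 2.65
position: [0.5241, -0.0778, 0.2178]
ee_rot: [-0.021, 0.954, 0.006, 0.3]
ft_force: [1.1, 0.6, 0.3]
grip_width: 0.704
grasp_force: 0.0
```

```bash
python3 - <<'E'
from h import *
o=get_obs();print(o["clock"],o["position"],o["joint_pos"].round(2),o["grip_width"],o["ft_force"])
print((R.from_quat(o["ee_rot"]).inv()*RR).magnitude())
c=tube(.04)
for d in(.06,.02,-.022):go(c+n*d,RR)
for d in(.0,.08,.17):go(c+n*d,RR,(c-n*.022,RR))
E
```

```text
2.65 [ 0.52414749 -0.0778182   0.217802  ] [ 0.38 -0.31 -0.2   2.22 -0.3   0.65  1.96] 0.7037780796634535 [1.0705003  0.55565778 0.32789665]
0.0019137050598416483
row [0.038, 0.0001, -0.0561] [0.0002, -0.0005, -0.0004]
row [0.0762, 0.0017, -0.1107] [0.0002, -0.0005, -0.0004]
row [0.1163, 0.0034, -0.168] [0.0002, -0.0005, -0.0004]
row [-0.021, -0.0009, 0.03] [0.0, 0.0, 0.0]
row [-0.0974, -0.0041, 0.1393] [0.0, 0.0, 0.0]
row [-0.1834, -0.0077, 0.2621] [0.0, 0.0, 0.0]
```

step_arm --commands '[60,0.038,0.0,-0.056,0,0,0,60,0.076,0.0017,-0.11,0,0,0,60,0.096,0.0025,-0.139,0,0,0,60,0.116,0.0034,-0.168,0,0,0,60,0.116,0.0034,-0.168,0,0,0,60,0.116,0.0034,-0.168,0,0,0,38,0.116,0.0034,-0.168,0,0,0,38,0.116,0.0034,-0.168,0,0,0,38,0.116,0.0034,-0.168,0,0,0,38,0.116,0.0034,-0.168,0,0,0]'

```text
clock: 3.9
position: [0.5937, -0.0766, 0.1164]
ee_rot: [-0.02, 0.954, 0.006, 0.3]
ft_force: [-0.4, -0.4, 0.1]
grip_width: 0.446
grasp_force: 0.0
```

```bash
python3 - <<'E'
from h import *
o=get_obs();print(o["clock"],o["position"],o["joint_pos"].round(2),o["grip_width"]*85,o["ft_force"],o["grasp_force"])
c=tube(.04);print(c-n*.022)
for nm in("top","scene"):
    im=camera(nm)[:,:,::-1]; cv2.imwrite(f"pics/{nm}3.png",im)
u,v=proj("scene",c).astype(int);s=cv2.imread("pics/scene3.png")[v-45:v+45,u-65:u+65]
cv2.imwrite("pics/s3c.png",cv2.resize(s,None,fx=5,fy=5,interpolation=cv2.INTER_CUBIC))
E
```

```text
3.9 [ 0.59370655 -0.07662962  0.1164183 ] [ 0.36 -0.01 -0.25  2.2  -0.25  0.35  1.92] 37.88563252951119 [-0.40087082 -0.3614845   0.05533908] 0.0
[ 0.59393259 -0.07580667  0.11697866]
```

View pics/s3c.png

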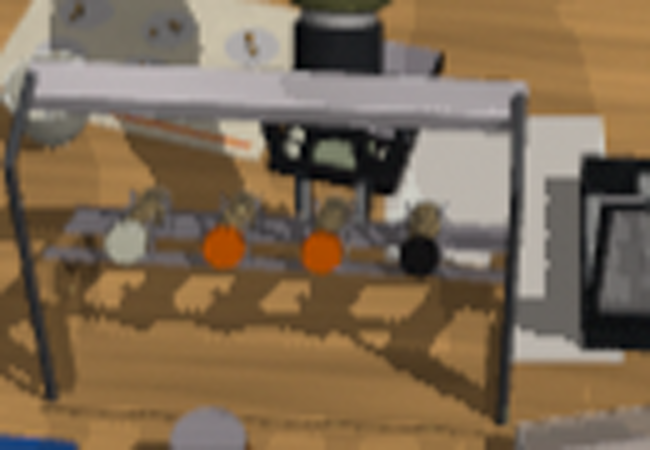

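The fingers straddle the tube of the orange cap at (322,253) with no contact force, and the neighbours are clear. I'll grip and draw it square to the slope.

step_arm --commands '[20,0,0,0,0,0,0,20,0,0,0,0,0,0,20,0,0,0,0,0,0,20,-0.005,-0.0002,0.007,0,0,0,20,-0.011,-0.0004,0.015,0,0,0,20,-0.017,-0.0007,0.024,0,0,0,20,-0.024,-0.001,0.035,0,0,0,20,-0.033,-0.0014,0.047,0,0,0,20,-0.045,-0.002,0.064,0,0,0,20,-0.06,-0.0026,0.086,0,0,0]' --squeeze 60

```text
clock: 5.25
position: [0.5571, -0.0781, 0.1686]
ee_rot: [-0.02, 0.954, 0.006, 0.3]
ft_force: [-0.2, 0.1, 0.2]
grip_width: 0.232
grasp_force: 0.0
```

```bash
python3 - <<'E'
from h import *
o=get_obs();print(o["clock"],o["position"],o["joint_pos"].round(2),o["grip_width"]*85,o["ft_force"],o["torque"],o["grasp_force"])
c=tube(.04)
for d in(.08,.14,.20):go(c+n*d,RR)
for x in(.036,-.036):
  for h in(.15,.08,.016):go(case(x,0,h),RC);print(case(x,0,h))
for nm in("top","scene"):
    im=camera(nm); cv2.imwrite(f"pics/{nm}4.png",im[:,:,::-1])
    print(nm,[(c,b[4]) for c,b in orange(im)])
E
```

```text
5.25 [ 0.557129   -0.07809034  0.16855549] [ 0.37 -0.17 -0.23  2.22 -0.29  0.5   1.96] 19.72689347986681 [-0.23759637  0.13814338  0.15732282] [-0.05385348  0.59082488  0.01071528] 0.0
row [-0.0361, -0.0003, 0.0533] [0.0002, -0.0005, 0.0001]
row [-0.0934, -0.0027, 0.1352] [0.0002, -0.0005, 0.0001]
row [-0.1507, -0.0051, 0.2171] [0.0002, -0.0005, 0.0001]
row [-0.0695, 0.5402, -0.0309] [0.1442, 0.1587, -0.4788]
[0.51544387 0.24600957 0.15      ]
row [-0.0695, 0.5402, -0.1476] [0.1442, 0.1587, -0.4788]
[0.51544387 0.24600957 0.08      ]
row [-0.0695, 0.5402, -0.2543] [0.1442, 0.1587, -0.4788]
[0.51544387 0.24600957 0.016     ]
row [-0.1893, 0.5335, -0.0309] [0.1442, 0.1587, -0.4788]
[0.44355613 0.24199043 0.15      ]
row [-0.1893, 0.5335, -0.1476] [0.1442, 0.1587, -0.4788]
[0.44355613 0.24199043 0.08      ]
row [-0.1893, 0.5335, -0.2543] [0.1442, 0.1587, -0.4788]
[0.44355613 0.24199043 0.016     ]
top [(array([267.3, 184.2]), np.int32(23)), (array([291.7, 185.6]), np.int32(52)), (array([425.9, 287.8]), np.int32(13)), (array([431. , 287.8]), np.int32(16))]
scene [(array([100. , 136.1]), np.int32(411)), (array([118.5, 127.4]), np.int32(8)), (array([165.9, 187.5]), np.int32(25)), (array([355. , 215.8]), np.int32(28)), (array([251.3, 226.1]), np.int32(55)), (array([271.4, 227.3]), np.int32(51))]
```

The fingers closed to 20 mm, so they slid off: the grasp was too shallow. The tube's cap is still in its place in both views. I'll go back in deeper and check the grip before pulling.

```bash
python3 - <<'E'
from h import *
c=tube(.04)
for d in(0,-.022,-.032):go(c+n*d,RR)
E
```

```text
row [0.0391, 0.0036, -0.0584] [0.0005, 0.0004, 0.0002]
row [0.0601, 0.0045, -0.0884] [0.0005, 0.0004, 0.0002]
row [0.0696, 0.0049, -0.1021] [0.0005, 0.0004, 0.0002]
```

step_arm --commands '[58,0,0.001,0,0,0,0,58,0,0.001,0,0,0,0,58,0.02,0.003,-0.03,0,0,0,58,0.039,0.0036,-0.058,0,0,0,58,0.06,0.0045,-0.088,0,0,0,58,0.07,0.0049,-0.102,0,0,0,58,0.07,0.0049,-0.102,0,0,0,20,0.07,0.0049,-0.102,0,0,0,20,0.07,0.0049,-0.102,0,0,0,20,0.07,0.0049,-0.102,0,0,0]'

```text
clock: 6.6
position: [0.5997, -0.0767, 0.108]
ee_rot: [-0.019, 0.954, 0.005, 0.301]
ft_force: [-7.9, -4.4, 7.1]
grip_width: 0.324
grasp_force: 58.4
```

```bash
python3 - <<'E'
from h import *
o=get_obs();print(o["clock"],o["position"],o["grip_width"]*85,o["ft_force"],o["torque"],o["grasp_force"])
E
```

```text
6.6 [ 0.59969459 -0.07668419  0.10800081] 27.56994316216935 [-7.94603147 -4.39002732  7.06734705] [-0.66995121  1.12626764 -0.41261889] 58.352930545806885
```

step_arm --commands '[45,0,0,0,0,0,0,45,0,0,0,0,0,0,45,0,0,0,0,0,0,45,0,0,0,0,0,0,45,0,0,0,0,0,0,45,0,0,0,0,0,0,45,0,0,0,0,0,0,45,0,0,0,0,0,0,45,0,0,0,0,0,0,45,0,0,0,0,0,0]'

```text
clock: 7.85
position: [0.5997, -0.0752, 0.1067]
ee_rot: [-0.02, 0.954, 0.006, 0.3]
ft_force: [-0.3, 0.2, -0.2]
grip_width: 0.529
grasp_force: 0.0
```

```bash
python3 - <<'E'
from h import *
o=get_obs();print(o["clock"],o["position"],o["grip_width"]*85,o["ft_force"],o["torque"],o["grasp_force"])
t,s=camera("top"),camera("scene")
print([(c,b[4]) for c,b in orange(t)][:2],[(c,b[4]) for c,b in orange(s)][-2:])
c=tube(.04)
for d in(-.032,-.040):go(c+n*d,RR)
E
```

```text
7.85 [ 0.59974251 -0.07519989  0.1067478 ] 44.97062762259526 [-0.33326061  0.16913841 -0.24141809] [-0.01133201  0.62869057 -0.01371939] 0.0
[(array([267.7, 184.4]), np.int32(28)), (array([291.7, 185.7]), np.int32(51))] [(array([251.3, 226.1]), np.int32(55)), (array([270.8, 227.2]), np.int32(49))]
row [-0.0002, -0.0006, 0.0034] [0.0002, -0.0004, 0.0001]
row [0.0075, -0.0003, -0.0075] [0.0002, -0.0004, 0.0001]
```

step_arm --commands '[45,0.004,-0.002,-0.006,0,0,0,45,0.0086,-0.0025,-0.0123,0,0,0,45,0.0086,-0.0025,-0.0123,0,0,0,20,0.0086,-0.0025,-0.0123,0,0,0,20,0.0086,-0.0025,-0.0123,0,0,0,20,0.0086,-0.0025,-0.0123,0,0,0,20,0.0086,-0.0025,-0.0123,0,0,0,20,0.0086,-0.0025,-0.0123,0,0,0,20,0.0086,-0.0025,-0.0123,0,0,0,20,0.0086,-0.0025,-0.0123,0,0,0]'

```text
clock: 9.2
position: [0.6048, -0.0771, 0.0994]
ee_rot: [-0.02, 0.954, 0.006, 0.3]
ft_force: [-4.4, -3.0, 3.8]
grip_width: 0.328
grasp_force: 59.1
```

```bash
python3 - <<'E'
from h import *
o=get_obs();print(o["clock"],o["position"],o["grip_width"]*85,o["ft_force"],o["torque"],o["grasp_force"])
E
```

```text
9.2 [ 0.60477125 -0.07707794  0.09942491] 27.8860037928688 [-4.39661236 -2.98658547  3.81577521] [-0.54351158  1.10578509 -0.3333038 ] 59.124484062194824
```

step_arm --commands '[20,-0.003,0,0.004,0,0,0,20,-0.006,-0.0003,0.0085,0,0,0,20,-0.01,-0.0004,0.014,0,0,0,20,-0.014,-0.0006,0.02,0,0,0,20,-0.018,-0.0008,0.026,0,0,0,20,-0.022,-0.001,0.032,0,0,0,20,-0.027,-0.0012,0.038,0,0,0,20,-0.032,-0.0014,0.045,0,0,0,20,-0.037,-0.0016,0.052,0,0,0,20,-0.041,-0.0018,0.058,0,0,0]' --squeeze 70

```text
clock: 10.45
position: [0.5802, -0.0776, 0.1345]
ee_rot: [-0.02, 0.954, 0.006, 0.3]
ft_force: [-0.1, 0.4, -1.0]
grip_width: 0.328
grasp_force: 71.3
```

```bash
python3 - <<'E'
from h import *
o=get_obs();print(o["clock"],o["position"],o["grip_width"]*85,o["ft_force"],o["torque"],o["grasp_force"])
t,s=camera("top"),camera("scene")
cv2.imwrite("pics/s5.png",s[:,:,::-1])
print([(c,b[4]) for c,b in orange(t)][:2],[(c,b[4]) for c,b in orange(s)][-2:])
c=tube(.04);print(((o["position"]-c)@n))
for d in(.04,.09,.16):go(c+n*d,RR)
E
```

```text
10.45 [ 0.58017179 -0.0776123   0.13453733] 27.897177238340838 [-0.13649869  0.42272245 -0.96473629] [-0.09657171  0.78081667  0.0073217 ] 71.3308310508728
[(array([291.7, 185.7]), np.int32(51)), (array([267. , 189.6]), np.int32(27))] [(array([355. , 215.8]), np.int32(28)), (array([251.3, 226.1]), np.int32(55))]
0.0003125322819655989
row [-0.0366, 0.0009, 0.055] [0.0003, -0.0002, 0.0001]
row [-0.0843, -0.0011, 0.1232] [0.0003, -0.0002, 0.0001]
row [-0.1512, -0.0039, 0.2188] [0.0003, -0.0002, 0.0001]
```

The tube is out: grip 71 N, about 1 N of load, and its cap has left the slot. Next I'll bring it out towards -x, then up while turning it.

step_arm --commands '[20,-0.05,0,0,0,0,0,20,-0.1,0,0,0,0,0,20,-0.15,0,0.01,0,0,0,20,-0.18,0,0.04,0,0,0,20,-0.19,0.02,0.12,0.014,0.016,-0.048,20,-0.19,0.06,0.2,0.03,0.032,-0.096,20,-0.19,0.12,0.22,0.043,0.048,-0.144,20,-0.19,0.2,0.22,0.058,0.064,-0.19,20,-0.18,0.28,0.22,0.072,0.08,-0.24,20,-0.18,0.35,0.22,0.086,0.096,-0.29]'

```text
clock: 11.8
position: [0.4723, 0.1287, 0.2658]
ee_rot: [0.426, 0.895, 0.001, 0.137]
ft_force: [0.7, -0.1, -1.5]
grip_width: 0.325
grasp_force: 71.4
```

```bash
python3 - <<'E'
from h import *
o=get_obs();print(o["clock"],o["position"],o["joint_pos"].round(2),o["grip_width"]*85,o["ft_force"],o["grasp_force"])
go(case(-.036,0,.20),RC)
go(case(.036,0,.20),RC)
E
```

```text
11.8 [0.47231964 0.12872493 0.26580719] [ 0.9  -0.29 -1.18  1.84 -0.09  1.21  0.42] 27.633776557591013 [ 0.66591393 -0.06718711 -1.50021723] 71.3575279712677
row [-0.0479, 0.1888, -0.1097] [0.0606, 0.0646, -0.1983]
row [0.0719, 0.1955, -0.1097] [0.0606, 0.0646, -0.1983]
```

step_arm --commands '[20,0.0,0.06,0,0.015,0.016,-0.05,20,0.02,0.12,0,0.03,0.032,-0.1,20,0.04,0.17,-0.02,0.045,0.048,-0.15,20,0.06,0.195,-0.05,0.06,0.064,-0.198,20,0.072,0.195,-0.1,0.0606,0.0646,-0.1983,20,0.072,0.195,-0.13,0.0606,0.0646,-0.1983,20,0.072,0.195,-0.15,0.0606,0.0646,-0.1983,20,0.072,0.195,-0.15,0.0606,0.0646,-0.1983,20,0.072,0.195,-0.15,0.0606,0.0646,-0.1983,20,0.072,0.195,-0.15,0.0606,0.0646,-0.1983]'

```text
clock: 13.05
position: [0.516, 0.2434, 0.1766]
ee_rot: [0.686, 0.728, 0.001, 0.001]
ft_force: [-0.1, 1.0, -0.8]
grip_width: 0.325
grasp_force: 71.3
```

```bash
python3 - <<'E'
from h import *
o=get_obs();print(o["clock"],o["position"],o["joint_pos"].round(2),o["grip_width"]*85,o["ft_force"],o["grasp_force"],(R.from_quat(o["ee_rot"]).inv()*RC).magnitude())
t,s=camera("top"),camera("scene")
cv2.imwrite("pics/t6.png",t[:,:,::-1]);cv2.imwrite("pics/s6.png",s[:,:,::-1])
print([(c,b) for c,b in orange(t)],[(c,b) for c,b in orange(s)])
a=cv2.resize(t[160:270,130:230],None,fx=4,fy=4,interpolation=cv2.INTER_CUBIC)
b=cv2.resize(s[180:290,300:400],None,fx=4,fy=4,interpolation=cv2.INTER_CUBIC)
cv2.imwrite("pics/c6.png",np.hstack([a,b])[:,:,::-1])
print(proj("top",o["position"]),proj("scene",o["position"]))
E
```

```text
13.05 [0.5160355  0.24344244 0.1766263 ] [ 0.39  0.47 -1.18  1.6   0.45  1.36 -0.78] 27.58976139706129 [-0.1095574   1.01924822 -0.8088376 ] 71.3229238986969 0.004710763018650078
[(array([291.6, 185.3]), array([288, 182,   9,   9,  47], dtype=int32)), (array([188.3, 216.6]), array([186, 215,   6,   4,  11], dtype=int32)), (array([425.9, 287.7]), array([425, 285,   3,   6,  11], dtype=int32)), (array([430.8, 287.5]), array([429, 285,   4,   6,  18], dtype=int32))] [(array([100.6, 136. ]), array([ 76, 121,  46,  27, 386], dtype=int32)), (array([165.8, 187.5]), array([162, 185,   8,   6,  25], dtype=int32)), (array([334.4, 202.7]), array([332, 199,   5,   9,  29], dtype=int32)), (array([355. , 215.8]), array([348, 215,  15,   3,  27], dtype=int32)), (array([251.3, 226.1]), array([248, 222,   8,   9,  55], dtype=int32))]
[169.9645345  221.76778596] [349.60175138 210.53753214]
```

View pics/c6.png

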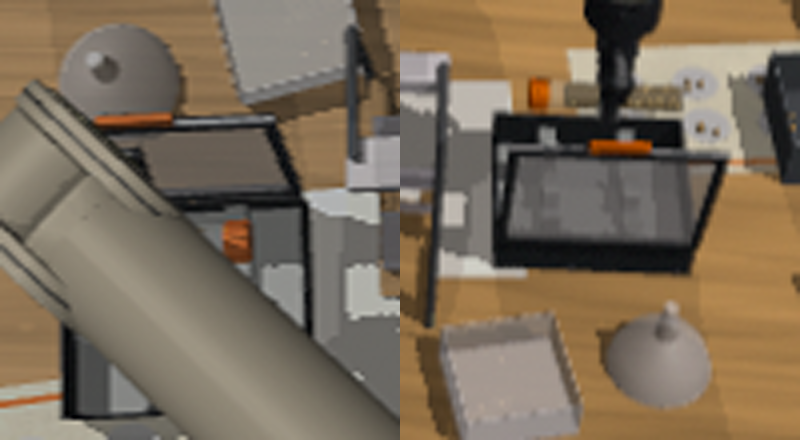

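The cap is at about (237,241) in the top half of the crop and (540,93) in the scene half. The tube lies level over the case, held near its middle. I'll triangulate the cap to get the height of the tube above the TCP.

```bash
python3 - <<'E'
from h import *
p=get_obs()["position"]
T=lambda u,v:(130+(u+.5)/4-.5,160+(v+.5)/4-.5)
S=lambda u,v:(300+(u-400+.5)/4-.5,180+(v+.5)/4-.5)
c=tri(("top",*T(237.5,241)),("scene",*S(540,93)));print("cap",c,proj("top",c)-T(237.5,241))
d=RC.apply([1,0,0]);print("tool x",d,"offset cap-tcp",c-p)
go(case(.036,.004,.1));go(case(.036,.004,.05));go(case(.036,.004,.016))
# notch check at rib tops, first picture crop
U=lambda u,v:(130+(u+.5)/3.4-.5,165+(v+.5)/3.4-.5)
for x in(.036,-.036):
  for y in(.045,-.045):
    q=proj("top",case(x,y,.035));print(((q[0]+.5-130)*3.4,(q[1]+.5-165)*3.4))
E
python3 - <<'E'
import cv2
t=cv2.imread("pics/top0.png")
cv2.imwrite("pics/rib.png",cv2.resize(t[200:270,140:215],None,fx=8,fy=8,interpolation=cv2.INTER_CUBIC))
E
```

```text
cap [0.51810589 0.17612616 0.21777301] [-0.35446859  0.02084029]
tool x [-0.0558215   0.99844076  0.        ] offset cap-tcp [ 0.00218578 -0.0672704   0.04156788]
row [-0.0012, 0.011, -0.127] [0.0, 0.0, 0.0]
row [-0.0012, 0.011, -0.2103] [0.0, 0.0, 0.0]
row [-0.0012, 0.011, -0.267] [0.0, 0.0, 0.0]
(np.float64(118.50312273292285), np.float64(212.26767775494784))
(np.float64(204.7517159336087), np.float64(208.34309398760809))
(np.float64(119.70118026323424), np.float64(281.25517805520076))
(np.float64(206.44152679742868), np.float64(277.2751290703411))
```

View pics/rib.png

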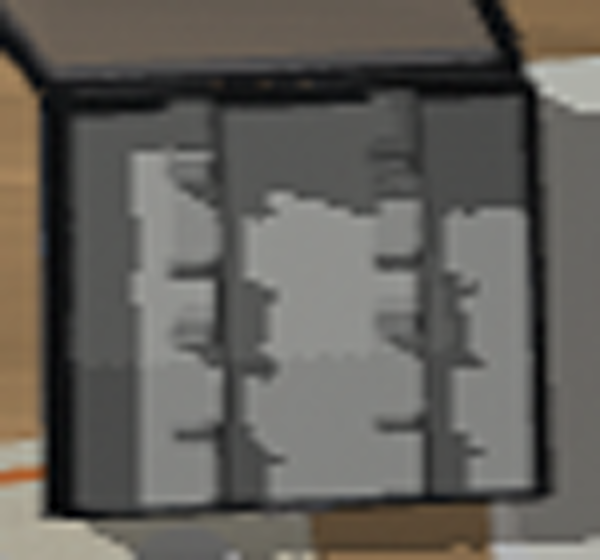

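The finger tips reach about 42 mm past the tube axis, so I must watch the case floor. The rib crop puts the far notches at rows of about 224 and 213, and the near ones at about 384 and 375. That is within 2 mm of my case pose, and I'll shift it 1 mm towards -x. Lowering now.

step_arm --commands '[20,-0.003,0,-0.06,0,0,0,20,-0.003,0,-0.12,0,0,0,20,-0.003,0,-0.17,0,0,0,20,-0.003,0,-0.21,0,0,0,20,-0.003,0,-0.235,0,0,0,20,-0.003,0,-0.248,0,0,0,20,-0.003,0,-0.256,0,0,0,20,-0.003,0,-0.26,0,0,0,20,-0.003,0,-0.264,0,0,0,20,-0.003,0,-0.267,0,0,0]'

```text
clock: 14.4
position: [0.514, 0.2436, 0.0154]
ee_rot: [0.686, 0.728, 0.0, 0.0]
ft_force: [-0.4, 0.1, -0.6]
grip_width: 0.326
grasp_force: 71.3
```

```bash
python3 - <<'E'
from h import *
o=get_obs();print(o["clock"],o["position"],o["grip_width"]*85,o["ft_force"],o["torque"],o["grasp_force"])
s=camera("scene");t=camera("top");print([(c,b) for c,b in orange(s)][2:],[(c,b) for c,b in orange(t)])
for z in(.035,.045,.055):
    print(proj("scene",case(.036,-.07,z)), proj("top",case(.036,-.07,z)))
E
```

```text
14.4 [0.51401151 0.24359056 0.0154389 ] 27.68739015410051 [-0.38428983  0.14161278 -0.63900569] [ 0.04230048 -0.00810741  0.06866048] 71.33780479431152
[(array([165.8, 187.5]), array([162, 185,   8,   6,  25], dtype=int32)), (array([355.1, 215.7]), array([348, 215,  15,   3,  31], dtype=int32)), (array([251.3, 226.1]), array([248, 222,   8,   9,  55], dtype=int32))] [(array([291.7, 185.5]), array([288, 182,   9,   9,  51], dtype=int32)), (array([196.4, 222.9]), array([194, 222,   5,   4,  10], dtype=int32)), (array([431.1, 287.5]), array([430, 285,   3,   6,  15], dtype=int32))]
[330.7908037  231.62513141] [196.76325654 225.45693987]
[330.97248884 230.16818224] [196.36425952 225.16393153]
[331.15556697 228.70006252] [195.96061666 224.86751145]
```

step_arm --commands '[20,0,0,-0.002,0,0,0,20,0,0,-0.004,0,0,0,20,0,0,-0.006,0,0,0,20,0,0,-0.008,0,0,0,20,0,0,-0.01,0,0,0,20,0,0,-0.012,0,0,0,20,0,0,-0.013,0,0,0,20,0,0,-0.014,0,0,0,20,0,0,-0.014,0,0,0,20,0,0,-0.014,0,0,0]'

```text
clock: 15.75
position: [0.5142, 0.2436, 0.0071]
ee_rot: [0.686, 0.728, 0.0, 0.001]
ft_force: [2.2, 0.2, 1.5]
grip_width: 0.325
grasp_force: 71.4
```

```bash
python3 - <<'E'
from h import *
o=get_obs();print(o["clock"],o["position"],o["grip_width"]*85,o["ft_force"],o["torque"],o["grasp_force"])
s=camera("scene")
cv2.imwrite("pics/s7.png",cv2.resize(s[185:265,300:400],None,fx=7,fy=7,interpolation=cv2.INTER_CUBIC)[:,:,::-1])
E
```

```text
15.75 [0.51421526 0.24362691 0.00709057] 27.653162734336917 [2.2470935  0.24601335 1.45171382] [ 0.13007704 -0.46213186 -0.02217399] 71.3763964176178
```

View pics/s7.png

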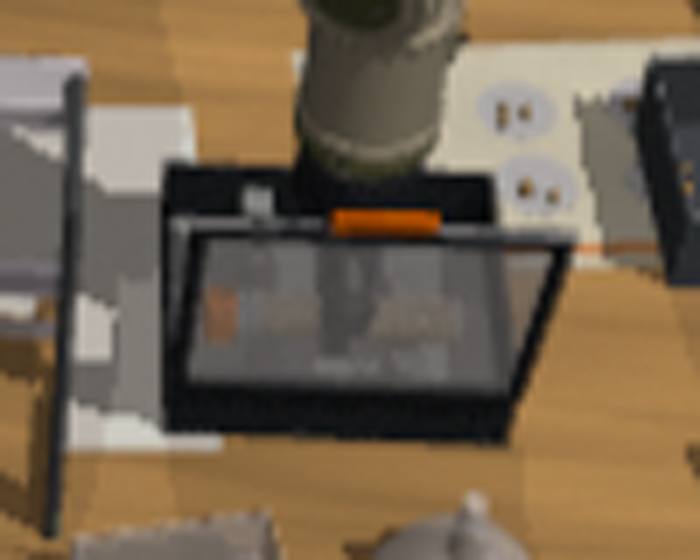

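The scene crop shows the cap at (220,315), just above home in the far saddle. The side force of +2 N in x means the notch's near flank is touching, so I'll shift a little towards +x and ease down.

step_arm --commands '[20,0.002,0,0,0,0,0,20,0.0035,0,0,0,0,0,20,0.0035,0,-0.002,0,0,0,20,0.0035,0,-0.003,0,0,0,20,0.0035,0,-0.004,0,0,0,20,0.0035,0,-0.005,0,0,0,20,0.0035,0,-0.006,0,0,0,20,0.0035,0,-0.007,0,0,0,20,0.0035,0,-0.007,0,0,0,20,0.0035,0,-0.007,0,0,0]'

```text
clock: 17.05
position: [0.516, 0.2435, 0.0027]
ee_rot: [0.686, 0.728, 0.0, 0.0]
ft_force: [-0.6, 1.0, -0.4]
grip_width: 0.325
grasp_force: 71.3
```

```bash
python3 - <<'E'
from h import *
o=get_obs();print(o["clock"],o["position"],o["grip_width"]*85,o["ft_force"],o["torque"],o["grasp_force"])
s=camera("scene");h=cv2.cvtColor(s,cv2.COLOR_RGB2HSV)
m=cv2.inRange(h,(5,110,90),(16,255,255))[215:245,315:345]
k=cv2.moments(m,True);print(k["m10"]/max(k["m00"],1)+315,k["m01"]/max(k["m00"],1)+215,k["m00"])
E
```

```text
17.05 [0.51597114 0.24350919 0.00270055] 27.604407446660662 [-0.58262736  0.96365649 -0.37291277] [-0.03840898 -0.03858457  0.0119818 ] 71.33711814880371
331.0 229.72727272727272 11.0
```

step_arm --commands '[20,0,0,-0.001,0,0,0,20,0,0,-0.002,0,0,0,20,0,0,-0.003,0,0,0,20,0,0,-0.004,0,0,0,20,0,0,-0.005,0,0,0,20,0,0,-0.006,0,0,0,20,0,0,-0.007,0,0,0,20,0,0,-0.008,0,0,0,20,0,0,-0.008,0,0,0,20,0,0,-0.008,0,0,0]'

```text
clock: 18.35
position: [0.5159, 0.2435, -0.0021]
ee_rot: [0.686, 0.728, 0.0, 0.0]
ft_force: [-0.1, 0.1, -0.2]
grip_width: 0.328
grasp_force: 71.3
```

```bash
python3 - <<'E'
from h import *
o=get_obs();print(o["clock"],o["position"],o["grip_width"]*85,o["ft_force"],o["torque"],o["grasp_force"])
E
```

```text
18.35 [ 0.51592202  0.24354348 -0.00210325] 27.844848838317287 [-0.10912756  0.12689955 -0.19664933] [-0.04486585  0.06215361 -0.08625459] 71.33810520172119
```

step_arm --commands '[20,0,0,-0.001,0,0,0,20,0,0,-0.002,0,0,0,20,0,0,-0.003,0,0,0,20,0,0,-0.004,0,0,0,20,0,0,-0.005,0,0,0,20,0,0,-0.006,0,0,0,20,0,0,-0.007,0,0,0,20,0,0,-0.007,0,0,0,20,0,0,-0.007,0,0,0,20,0,0,-0.007,0,0,0]'

```text
clock: 19.6
position: [0.5159, 0.2435, -0.0063]
ee_rot: [0.686, 0.728, 0.0, 0.0]
ft_force: [-0.2, -0.2, -0.9]
grip_width: 0.327
grasp_force: 71.3
```

```bash
python3 - <<'E'
from h import *
o=get_obs();print(o["clock"],o["position"],o["grip_width"]*85,o["ft_force"],o["torque"],o["grasp_force"])
E
```

```text
19.6 [ 0.51593712  0.24354187 -0.00629808] 27.81549305540805 [-0.16578584 -0.22905671 -0.9438677 ] [ 0.03043087  0.0001645  -0.01555913] 71.33788704872131
```

step_arm --commands '[20,0,0,-0.001,0,0,0,20,0,0,-0.002,0,0,0,20,0,0,-0.003,0,0,0,20,0,0,-0.004,0,0,0,20,0,0,-0.005,0,0,0,20,0,0,-0.006,0,0,0,20,0,0,-0.006,0,0,0,20,0,0,-0.006,0,0,0,20,0,0,-0.006,0,0,0,20,0,0,-0.006,0,0,0]'

```text
clock: 20.85
position: [0.5162, 0.2436, -0.007]
ee_rot: [0.686, 0.728, -0.0, 0.001]
ft_force: [-13.0, -10.5, 37.0]
grip_width: 0.328
grasp_force: 75.4
```

```bash
python3 - <<'E'
from h import *
o=get_obs();print(o["clock"],o["position"],o["grip_width"]*85,o["ft_force"],o["torque"],o["grasp_force"])
E
```

```text
20.85 [ 0.51616006  0.24355045 -0.0070287 ] 27.88194003182853 [-12.99422443 -10.54681423  36.99936516] [-2.20775035  2.88835635 -0.05146511] 75.42717218399048
```

Seated: contact begins at about TCP -6.6 mm. I'll relieve the push by 3 mm, then open and rise.

step_arm --commands '[20,0,0,0.0048,0,0,0,20,0,0,0.0048,0,0,0,29,0,0,0.0048,0,0,0,31,0,0,0.0048,0,0,0,36,0,0,0.0048,0,0,0,46,0,0,0.0048,0,0,0,48,0,0,0.0048,0,0,0,48,0,0,0.03,0,0,0,48,0,0,0.08,0,0,0,48,0,0,0.16,0,0,0]' --squeeze 20

```text
clock: 22.1
position: [0.5153, 0.2433, 0.0872]
ee_rot: [0.686, 0.728, -0.001, -0.0]
ft_force: [1.4, 0.2, -0.0]
grip_width: 0.558
grasp_force: 0.0
```

```bash
python3 - <<'E'
from h import *
o=get_obs();print(o["clock"],o["position"],o["grip_width"]*85,o["ft_force"],o["grasp_force"])
s=camera("scene");h=cv2.cvtColor(s,cv2.COLOR_RGB2HSV)
m=cv2.inRange(h,(5,110,90),(16,255,255))[222:245,315:345]
k=cv2.moments(m,True);print(k["m10"]/max(k["m00"],1)+315,k["m01"]/max(k["m00"],1)+222,k["m00"])
print([(c,b[4]) for c,b in orange(s)],orange(camera("top"))[:2])
cv2.imwrite("pics/s8.png",s[:,:,::-1])
b=tube(-.04);f=(o["position"],R.from_quat(o["ee_rot"]))
go([.46,.1,.28],RR);go(b+n*.2,RR);print(b+n*.2)
E
```

```text
22.1 [0.51529398 0.24327703 0.08715308] 47.46812386138193 [ 1.39676674  0.15866673 -0.0391755 ] 0.0
330.6666666666667 232.66666666666666 3.0
[(array([101. , 135.9]), np.int32(411)), (array([165.9, 187.5]), np.int32(25)), (array([355. , 215.7]), np.int32(29)), (array([251.3, 226. ]), np.int32(54))] [(array([291.7, 185.4]), array([288, 182,   9,   9,  50], dtype=int32)), (array([425.8, 287.5]), array([425, 285,   3,   6,  10], dtype=int32))]
row [-0.0968, -0.2428, 0.3137] [-0.1464, -0.1583, 0.4766]
row [-0.08, -0.6779, 0.345] [-0.1464, -0.1583, 0.4766]
[ 0.47006036 -0.16106869  0.29883041]
```

Tube a is home: its cap shows at row 232, where 231.6 is expected. I'll go back for tube b.

step_arm --commands '[60,-0.01,-0.01,0.1,0,0,0,60,-0.04,-0.04,0.2,-0.015,-0.016,0.048,60,-0.07,-0.1,0.28,-0.03,-0.032,0.096,60,-0.08,-0.18,0.33,-0.046,-0.049,0.148,60,-0.09,-0.26,0.36,-0.063,-0.067,0.202,60,-0.09,-0.35,0.36,-0.08,-0.085,0.257,60,-0.09,-0.44,0.36,-0.096,-0.103,0.31,60,-0.085,-0.53,0.35,-0.113,-0.122,0.366,60,-0.08,-0.62,0.345,-0.13,-0.14,0.422,60,-0.08,-0.678,0.345,-0.1464,-0.1583,0.4766]' --squeeze 60

```text
clock: 23.45
position: [0.4678, -0.1136, 0.2944]
ee_rot: [0.186, 0.955, 0.002, 0.232]
ft_force: [0.1, 0.5, 0.7]
grip_width: 0.703
grasp_force: 0.0
```

```bash
python3 - <<'E'
from h import *
o=get_obs();print(o["clock"],o["position"],o["joint_pos"].round(2),o["grip_width"]*85,o["ft_force"],(R.from_quat(o["ee_rot"]).inv()*RR).magnitude())
b=tube(-.04)+[0,-.0012,0]
for d in(.2,.1,.05,0,-.04):go(b+n*d,RR)
E
```

```text
23.45 [ 0.46777831 -0.11360678  0.29442781] [ 0.66 -0.41 -0.39  2.05 -0.22  1.01  1.53] 59.77092767704483 [0.1270248  0.47058592 0.68835247] 0.4354758557279048
row [0.0038, -0.0811, 0.0073] [-0.0365, -0.0428, 0.1267]
row [0.0993, -0.0771, -0.1292] [-0.0365, -0.0428, 0.1267]
row [0.1471, -0.0751, -0.1975] [-0.0365, -0.0428, 0.1267]
row [0.1948, -0.0731, -0.2657] [-0.0365, -0.0428, 0.1267]
row [0.233, -0.0715, -0.3203] [-0.0365, -0.0428, 0.1267]
```

step_arm --commands '[60,0.004,-0.05,0.007,-0.01,-0.012,0.035,60,0.004,-0.081,0.007,-0.02,-0.024,0.07,60,0.004,-0.081,0.007,-0.03,-0.036,0.106,60,0.004,-0.081,0.007,-0.0365,-0.0428,0.1267,60,0.004,-0.081,0.007,-0.0365,-0.0428,0.1267,60,0.05,-0.079,-0.06,-0.0365,-0.0428,0.1267,60,0.099,-0.077,-0.129,-0.0365,-0.0428,0.1267,60,0.123,-0.076,-0.163,-0.0365,-0.0428,0.1267,60,0.123,-0.076,-0.163,-0.0365,-0.0428,0.1267,60,0.123,-0.076,-0.163,-0.0365,-0.0428,0.1267]'

```text
clock: 24.7
position: [0.542, -0.1581, 0.1972]
ee_rot: [-0.017, 0.954, 0.007, 0.299]
ft_force: [-0.6, -0.4, 1.2]
grip_width: 0.703
grasp_force: 0.0
```

```bash
python3 - <<'E'
from h import *
o=get_obs();print(o["clock"],o["position"],o["joint_pos"].round(2),o["grip_width"]*85,o["ft_force"],(R.from_quat(o["ee_rot"]).inv()*RR).magnitude())
b=tube(-.04)+[0,-.0012,0]
for d in(.03,0,-.038):go(b+n*d,RR)
E
```

```text
24.7 [ 0.54202743 -0.15811385  0.19718146] [ 0.48 -0.17 -0.12  2.16 -0.42  0.62  2.24] 59.771112666795254 [-0.57637953 -0.4339655   1.18834797] 0.006482725728470686
row [0.0424, -0.0001, -0.0627] [-0.0007, -0.0008, 0.0018]
row [0.0711, 0.0011, -0.1036] [-0.0007, -0.0008, 0.0018]
row [0.1074, 0.0026, -0.1555] [-0.0007, -0.0008, 0.0018]
```

step_arm --commands '[58,0.042,0,-0.063,0,0,0.002,58,0.071,0.001,-0.104,0,0,0.002,58,0.09,0.002,-0.13,0,0,0.002,58,0.107,0.0026,-0.1555,0,0,0.002,58,0.107,0.0026,-0.1555,0,0,0.002,20,0.107,0.0026,-0.1555,0,0,0.002,20,0.107,0.0026,-0.1555,0,0,0.002,20,0.107,0.0026,-0.1555,0,0,0.002,20,0.107,0.0026,-0.1555,0,0,0.002,20,0.107,0.0026,-0.1555,0,0,0.002]' --squeeze 70

```text
clock: 25.95
position: [0.6062, -0.1573, 0.1044]
ee_rot: [-0.02, 0.954, 0.007, 0.3]
ft_force: [-9.1, -0.1, 9.6]
grip_width: 0.321
grasp_force: 68.0
```

```bash
python3 - <<'E'
from h import *
o=get_obs();print(o["clock"],o["position"],o["grip_width"]*85,o["ft_force"],o["torque"],o["grasp_force"],(o["position"]-tube(-.04))@n)
E
```

```text
25.95 [ 0.60617652 -0.15729296  0.10442896] 27.312744309512684 [-9.10285405 -0.07702537  9.64164716] [0.11568299 0.96384927 0.10923899] 68.01514148712158 -0.03733957444256958
```

step_arm --commands '[20,-0.003,0,0.004,0,0,0,20,-0.006,-0.0003,0.0085,0,0,0,20,-0.01,-0.0004,0.014,0,0,0,20,-0.014,-0.0006,0.02,0,0,0,20,-0.018,-0.0008,0.026,0,0,0,20,-0.022,-0.001,0.032,0,0,0,20,-0.027,-0.0012,0.038,0,0,0,20,-0.032,-0.0014,0.045,0,0,0,20,-0.037,-0.0016,0.052,0,0,0,20,-0.041,-0.0018,0.058,0,0,0]'

```text
clock: 27.2
position: [0.5813, -0.1573, 0.1377]
ee_rot: [-0.02, 0.954, 0.008, 0.299]
ft_force: [0.0, -0.5, -1.8]
grip_width: 0.319
grasp_force: 71.5
```

```bash
python3 - <<'E'
from h import *
o=get_obs();print(o["clock"],o["position"],o["grip_width"]*85,o["ft_force"],o["torque"],o["grasp_force"],o["joint_pos"].round(2))
print(orange(camera("scene"))[2:],orange(camera("top")))
E
```

```text
27.2 [ 0.58128194 -0.15733875  0.13766939] 27.149035498408423 [ 0.02422859 -0.51754133 -1.75722349] [-0.05823398  0.75536642  0.02383763] 71.49424910545349 [ 0.44 -0.01 -0.13  2.15 -0.47  0.47  2.29]
[(array([252.3, 216.3]), array([248, 213,   9,   8,  52], dtype=int32)), (array([355. , 215.8]), array([348, 215,  15,   3,  28], dtype=int32))] [(array([292. , 189.1]), array([288, 187,   9,   5,  26], dtype=int32)), (array([196.8, 222.8]), array([195, 222,   5,   3,  11], dtype=int32)), (array([196.4, 227.5]), array([195, 226,   5,   4,  11], dtype=int32)), (array([425.8, 287.8]), array([425, 285,   3,   6,  13], dtype=int32)), (array([430.9, 287.8]), array([430, 285,   3,   6,  16], dtype=int32))]
```

Tube b is drawn and held; its cap moved from row 226 to 216. Next it goes out and towards the near saddle.

step_arm --commands '[20,-0.05,0,0,0,0,0,20,-0.1,0,0,0,0,0,20,-0.15,0,0.01,0,0,0,20,-0.18,0,0.04,0,0,0,20,-0.19,0.03,0.12,0.014,0.016,-0.048,20,-0.19,0.1,0.2,0.03,0.032,-0.096,20,-0.19,0.18,0.22,0.043,0.048,-0.144,20,-0.19,0.27,0.22,0.058,0.064,-0.19,20,-0.19,0.36,0.22,0.072,0.08,-0.24,20,-0.19,0.45,0.22,0.086,0.096,-0.29]'

```text
clock: 28.55
position: [0.4685, 0.07, 0.2683]
ee_rot: [0.36, 0.919, 0.006, 0.164]
ft_force: [1.7, 0.2, -1.5]
grip_width: 0.323
grasp_force: 71.4
```

```bash
python3 - <<'E'
from h import *
o=get_obs();print(o["clock"],o["position"],o["joint_pos"].round(2),o["grip_width"]*85,o["ft_force"],o["grasp_force"])
go(np.array([.516,.2435,.15])-Z(YC).apply([.072,0,0]),RC)
E
```

```text
28.55 [0.46851582 0.07000805 0.26832431] [ 0.82 -0.39 -0.94  1.94 -0.18  1.14  0.74] 27.426819158527607 [ 1.71448422  0.23118564 -1.505522  ] 71.44335508346558
row [-0.0407, 0.2825, -0.1972] [0.0709, 0.0807, -0.2424]
```

step_arm --commands '[20,-0.01,0.06,0,0.014,0.016,-0.05,20,-0.02,0.13,0,0.028,0.032,-0.1,20,-0.03,0.2,-0.02,0.042,0.048,-0.15,20,-0.04,0.26,-0.05,0.056,0.064,-0.2,20,-0.0407,0.2825,-0.09,0.0709,0.0807,-0.2424,20,-0.0407,0.2825,-0.13,0.0709,0.0807,-0.2424,20,-0.0407,0.2825,-0.16,0.0709,0.0807,-0.2424,20,-0.0407,0.2825,-0.16,0.0709,0.0807,-0.2424,20,-0.0407,0.2825,-0.16,0.0709,0.0807,-0.2424,20,-0.0407,0.2825,-0.16,0.0709,0.0807,-0.2424]'

```text
clock: 29.8
position: [0.4094, 0.219, 0.1904]
ee_rot: [0.685, 0.728, 0.018, 0.006]
ft_force: [-0.8, -0.1, -1.3]
grip_width: 0.324
grasp_force: 71.4
```

```bash
python3 - <<'E'
from h import *
o=get_obs();print(o["clock"],o["position"],o["joint_pos"].round(2),o["grip_width"]*85,o["ft_force"],o["grasp_force"],(R.from_quat(o["ee_rot"]).inv()*RC).magnitude())
t,s=camera("top"),camera("scene");p=o["position"]
cs=[c for c,b in orange(s) if 315<c[0]<345];print(cs)
h=cv2.cvtColor(t,cv2.COLOR_RGB2HSV);m=cv2.inRange(h,(5,110,60),(16,255,255))[200:265,180:215]
k,l,st,ce=cv2.connectedComponentsWithStats(m);print([(c+[180,200],a) for c,a in zip(ce[1:],st[1:]) if a[4]>8])
for hh in(.03,.036,.042): print(hh,proj("top",p+[.004,-.07,hh]),proj("scene",p+[.004,-.07,hh]))
go([.4441,.2395,.015])
E
```

```text
29.8 [0.40935853 0.21898489 0.19043135] [ 1.27 -0.5  -1.47  1.87 -0.52  1.32 -0.01] 27.575893547577504 [-0.7981976  -0.06526517 -1.29598544] 71.37385725975037 0.039320183114901874
[array([329.3, 182.5])]
[(array([209.79545455, 202.75      ]), array([24,  0, 11,  7, 44], dtype=int32)), (array([196.67307692, 225.73076923]), array([14, 21,  6, 10, 52], dtype=int32)), (array([195.01351351, 253.91891892]), array([12, 48,  7, 12, 74], dtype=int32))]
0.03 [196.08981474 253.00049403] [328.6553865  184.58740955]
0.036 [195.81715445 252.91009299] [328.76281186 183.57426962]
0.042 [195.54234963 252.81898093] [328.87074635 182.55632797]
row [0.0581, 0.0344, -0.2921] [0.0, 0.0, 0.0]
```

The elbow joints are at their range limits, so the tool stopped short at (0.409, 0.219). I'll go over the far saddle, where the first placing worked, to free them.

step_arm --commands '[20,0.04,0.01,0,0,0,0,20,0.08,0.02,0,0,0,0,20,0.12,0.03,0,0,0,0,20,0.16,0.041,-0.02,0,0,0,20,0.178,0.041,-0.05,0,0,0,20,0.178,0.041,-0.07,0,0,0,20,0.178,0.041,-0.1,0,0,0,20,0.178,0.041,-0.117,0,0,0,20,0.178,0.041,-0.117,0,0,0,20,0.178,0.041,-0.117,0,0,0]'

```text
clock: 31.15
position: [0.4273, 0.2018, 0.1697]
ee_rot: [0.685, 0.727, 0.041, 0.015]
ft_force: [0.1, -0.5, -0.4]
grip_width: 0.32
grasp_force: 71.4
```

```bash
python3 - <<'E'
from h import *
o=get_obs();print(o["clock"],o["position"],o["joint_pos"].round(2),o["grip_width"]*85,o["ft_force"],o["grasp_force"])
go([.4441,.2395,.10],RC);go([.4441,.2395,.04],RC)
E
```

```text
31.15 [0.42727478 0.20179725 0.16971189] [ 1.3  -0.5  -1.47  1.92 -0.55  1.24  0.06] 27.23974271139556 [ 0.05938097 -0.52482402 -0.38952349] 71.40514612197876
row [0.028, 0.0628, -0.1162] [-0.0124, 0.0252, -0.0014]
row [0.028, 0.0628, -0.2162] [-0.0124, 0.0252, -0.0014]
```

```bash
python3 - <<'E'
from h import *
go([.475,.13,.25],R.from_quat([.426,.895,.001,.137]))
E
```

```text
row [0.0795, -0.1197, 0.1338] [-0.0801, -0.0447, 0.1929]
```

step_arm --commands '[20,0.02,-0.04,0.03,-0.02,-0.011,0.048,20,0.04,-0.08,0.06,-0.04,-0.022,0.096,20,0.06,-0.12,0.1,-0.06,-0.033,0.144,20,0.0795,-0.12,0.13,-0.08,-0.0447,0.193,20,0.0795,-0.12,0.134,-0.08,-0.0447,0.193,20,0.0795,-0.12,0.134,-0.08,-0.0447,0.193,20,0.0795,-0.12,0.134,-0.08,-0.0447,0.193,20,0.0795,-0.12,0.134,-0.08,-0.0447,0.193,20,0.0795,-0.12,0.134,-0.08,-0.0447,0.193,20,0.0795,-0.12,0.134,-0.08,-0.0447,0.193]'

```text
clock: 32.4
position: [0.475, 0.1296, 0.2501]
ee_rot: [0.426, 0.894, 0.001, 0.137]
ft_force: [0.9, -0.1, -1.6]
grip_width: 0.323
grasp_force: 71.4
```

```bash
python3 - <<'E'
from h import *
o=get_obs();print(o["clock"],o["position"],o["joint_pos"].round(2),o["grip_width"]*85,o["ft_force"],o["grasp_force"])
go([.475,.13,.25],R.from_quat([.426,.895,.001,.137]))
go([.52,.245,.18],RC)
E
```

```text
32.4 [0.47504387 0.12960237 0.25014323] [ 1.1  -0.42 -1.27  1.86 -0.26  1.19  0.56] 27.439587690734164 [ 0.89817361 -0.11457985 -1.55315451] 71.41474843025208
row [-0.0001, 0.0007, -0.0002] [-0.0001, -0.0001, 0.0]
row [0.0749, 0.1923, -0.1169] [0.0605, 0.065, -0.1981]
```

step_arm --commands '[20,0.03,0.06,-0.01,0,0,0,20,0.06,0.12,-0.02,0.01,0.01,-0.03,20,0.075,0.17,-0.04,0.02,0.022,-0.066,20,0.075,0.192,-0.06,0.03,0.033,-0.1,20,0.075,0.192,-0.09,0.04,0.043,-0.132,20,0.075,0.192,-0.117,0.05,0.054,-0.165,20,0.075,0.192,-0.117,0.0605,0.065,-0.198,20,0.075,0.192,-0.117,0.0605,0.065,-0.198,20,0.075,0.192,-0.117,0.0605,0.065,-0.198,20,0.075,0.192,-0.117,0.0605,0.065,-0.198]'

```text
clock: 33.65
position: [0.4344, 0.2049, 0.2167]
ee_rot: [0.686, 0.727, 0.025, 0.01]
ft_force: [0.6, 0.5, -1.8]
grip_width: 0.32
grasp_force: 71.4
```

```bash
python3 - <<'E'
from h import *
o=get_obs();print(o["clock"],o["position"],o["joint_pos"].round(2),o["grip_width"]*85,o["ft_force"],o["grasp_force"],(R.from_quat(o["ee_rot"]).inv()*RC).magnitude())
go([.4441,.2395,.08],RC)
E
```

```text
33.65 [0.4343554  0.20489077 0.21667994] [ 1.34 -0.5  -1.47  1.8  -0.52  1.36  0.03] 27.16917929800051 [ 0.61594636  0.49604609 -1.7794064 ] 71.40879034996033 0.05411110816962451
row [0.0162, 0.0577, -0.2278] [-0.0071, 0.0157, -0.0009]
```

The elbow swings into its limits when I untilt and turn at once. I'll return towards the rack side in the leaning pose, which recovers it. Then I'll move across leaning, untilt, and turn about vertical.

```bash
echo 'RV=Z(YR)*R.from_matrix(np.diag([-1.,1,-1]))' >> h.py; python3 - <<'E'
from h import *
go([.47,-.13,.26],RR)
f=(np.array([.47,-.13,.26]),RR)
go([.47,.13,.26],RV,f)
E
```

```text
row [0.0594, -0.5582, 0.0722] [-0.1611, -0.1525, 0.4718]
row [0.0, 0.4333, 0.0] [-0.0081, 0.1943, -0.0]
```

step_arm --commands '[20,0.0,-0.04,0.03,-0.018,-0.017,0.052,20,0.0,-0.08,0.06,-0.036,-0.034,0.104,20,0.0,-0.12,0.072,-0.054,-0.051,0.157,20,0.01,-0.18,0.072,-0.072,-0.068,0.21,20,0.02,-0.26,0.072,-0.09,-0.085,0.262,20,0.03,-0.34,0.072,-0.107,-0.102,0.314,20,0.04,-0.42,0.072,-0.125,-0.118,0.367,20,0.05,-0.5,0.072,-0.143,-0.135,0.419,20,0.059,-0.558,0.072,-0.161,-0.1525,0.472,20,0.059,-0.558,0.072,-0.161,-0.1525,0.472]'

```text
clock: 34.9
position: [0.4695, -0.1322, 0.2591]
ee_rot: [-0.02, 0.954, 0.006, 0.3]
ft_force: [0.1, 1.4, -0.9]
grip_width: 0.32
grasp_force: 71.4
```

```bash
python3 - <<'E'
from h import *
o=get_obs();print(o["clock"],o["position"],o["joint_pos"].round(2),o["grip_width"]*85,o["ft_force"],(R.from_quat(o["ee_rot"]).inv()*RR).magnitude())
go([.47,.0,.26],RR);go([.46,.15,.26],RV)
E
```

```text
34.9 [ 0.46946256 -0.13224332  0.25913377] [ 0.36 -0.44 -0.01  2.22 -0.31  0.81  2.11] 27.17353899692814 [ 0.08679739  1.42642619 -0.90549608] 0.0005243693982276338
row [0.0009, 0.2204, 0.0014] [0.0, -0.0002, -0.0]
row [-0.0158, 0.4704, 0.0014] [-0.0081, 0.1941, -0.0]
```

step_arm --commands '[20,0,0.09,0,0,0,0,20,0,0.18,0,0,0,0,20,0,0.27,0,0,0.01,0,20,-0.005,0.36,0,-0.001,0.03,0,20,-0.01,0.44,0,-0.003,0.07,0,20,-0.016,0.47,0,-0.005,0.12,0,20,-0.016,0.47,0,-0.007,0.17,0,20,-0.016,0.47,0,-0.0081,0.194,0,20,-0.016,0.47,0,-0.0081,0.194,0,20,-0.016,0.47,0,-0.0081,0.194,0]'

```text
clock: 36.15
position: [0.4598, 0.152, 0.2596]
ee_rot: [-0.021, 1.0, -0.0, 0.001]
ft_force: [0.0, 0.6, -1.9]
grip_width: 0.322
grasp_force: 71.4
```

```bash
python3 - <<'E'
from h import *
o=get_obs();print(o["clock"],o["position"],o["joint_pos"].round(2),o["grip_width"]*85,o["ft_force"],(R.from_quat(o["ee_rot"]).inv()*RV).magnitude())
go([.4441,.2395,.16],RC)
E
```

```text
36.15 [0.4598221  0.15200155 0.25962724] [ 0.12  0.02 -0.54  1.71  0.01  1.41  1.19] 27.37805363091458 [ 0.04514944  0.57307125 -1.85806046] 0.0013418997264080166
row [-0.0262, 0.1458, -0.166] [0.0003, 0.0003, -0.4953]
```

step_arm --commands '[20,0,0.03,0,0,0,-0.055,20,-0.01,0.06,0,0,0,-0.11,20,-0.02,0.09,0,0,0,-0.165,20,-0.026,0.12,-0.02,0,0,-0.22,20,-0.026,0.146,-0.04,0,0,-0.275,20,-0.026,0.146,-0.06,0,0,-0.33,20,-0.026,0.146,-0.08,0,0,-0.385,20,-0.026,0.146,-0.1,0,0,-0.44,20,-0.026,0.146,-0.13,0,0,-0.495,20,-0.026,0.146,-0.166,0,0,-0.495]'

```text
clock: 37.4
position: [0.4443, 0.2394, 0.1606]
ee_rot: [0.688, 0.726, 0.001, 0.001]
ft_force: [0.6, 0.3, -2.3]
grip_width: 0.323
grasp_force: 71.5
```

```bash
python3 - <<'E'
from h import *
o=get_obs();print(o["clock"],o["position"],o["joint_pos"].round(2),o["grip_width"]*85,o["ft_force"],(R.from_quat(o["ee_rot"]).inv()*RC).magnitude())
t,s=camera("top"),camera("scene");p=o["position"]
cs=[(c,b[4]) for c,b in orange(s) if 315<c[0]<345];print(cs)
h=cv2.cvtColor(t,cv2.COLOR_RGB2HSV);m=cv2.inRange(h,(5,110,60),(16,255,255))[200:265,180:215]
k,l,st,ce=cv2.connectedComponentsWithStats(m);print([(c+[180,200],a) for c,a in zip(ce[1:],st[1:]) if a[4]>8])
if cs:
  for c in ce[1:]: print(tri(("top",*(c+[180,200])),("scene",*cs[0][0]))-p)
go([.4441,.2395,.015],RC)
E
```

```text
37.4 [0.44434552 0.23935528 0.1605712 ] [-0.05  0.14 -0.57  1.81  0.08  1.22 -0.59] 27.423040336498115 [ 0.61503183  0.31225708 -2.3056908 ] 0.0037118160286494224
[(array([333.5, 194.1]), np.int32(27))]
[(array([206.6, 201.7]), array([25,  0,  4,  4, 10], dtype=int32)), (array([212.4 , 202.95]), array([30,  0,  5,  7, 20], dtype=int32)), (array([196.62264151, 225.77358491]), array([14, 21,  6, 10, 53], dtype=int32)), (array([190.125     , 243.08333333]), array([ 7, 38,  7, 11, 72], dtype=int32))]
[ 0.11811451 -0.10150092  0.1466375 ]
[ 0.11503448 -0.10994766  0.14288205]
[ 0.10800326 -0.10171522  0.13660604]
[ 0.05183624 -0.08121845  0.08378596]
[ 0.00150114 -0.06691909  0.03666254]
[-0.06058706 -0.06923768 -0.02576688]
[-0.06271383 -0.05230127 -0.02361953]
[-0.06319917 -0.058601   -0.02585999]
[-0.06399622 -0.07379911 -0.03006628]
row [0.0018, 0.0017, -0.2398] [0.0005, -0.0003, -0.0003]
```

Now reached with a healthy arm posture. The cap triangulates to (0.0015, -0.067, 0.0367) from the TCP, so the tube sits about 37 mm above the tips. Lowering into the near saddle.

step_arm --commands '[20,0.0018,0.0017,-0.07,0,0,0,20,0.0018,0.0017,-0.13,0,0,0,20,0.0018,0.0017,-0.18,0,0,0,20,0.0018,0.0017,-0.215,0,0,0,20,0.0018,0.0017,-0.232,0,0,0,20,0.0018,0.0017,-0.242,0,0,0,20,0.0018,0.0017,-0.249,0,0,0,20,0.0018,0.0017,-0.254,0,0,0,20,0.0018,0.0017,-0.258,0,0,0,20,0.0018,0.0017,-0.261,0,0,0]'

```text
clock: 38.75
position: [0.4457, 0.2403, 0.0037]
ee_rot: [0.687, 0.727, 0.0, -0.0]
ft_force: [0.7, 0.6, -1.6]
grip_width: 0.324
grasp_force: 71.4
```

```bash
python3 - <<'E'
from h import *
o=get_obs();print(o["clock"],o["position"],o["grip_width"]*85,o["ft_force"],o["torque"],o["grasp_force"])
E
```

```text
38.75 [0.44570092 0.24032474 0.0036522 ] 27.57184456154066 [ 0.71255666  0.60219007 -1.58099318] [-0.00376888  0.02310766  0.01913298] 71.44963502883911
```

Free so far. I'll ease down the last few millimetres.

step_arm --commands '[20,0,0,-0.001,0,0,0,20,0,0,-0.002,0,0,0,20,0,0,-0.003,0,0,0,20,0,0,-0.004,0,0,0,20,0,0,-0.005,0,0,0,20,0,0,-0.006,0,0,0,20,0,0,-0.007,0,0,0,20,0,0,-0.008,0,0,0,20,0,0,-0.0085,0,0,0,20,0,0,-0.0085,0,0,0]'

```text
clock: 40.0
position: [0.4456, 0.2403, -0.0015]
ee_rot: [0.687, 0.727, -0.0, -0.0]
ft_force: [-0.4, 0.4, -1.0]
grip_width: 0.324
grasp_force: 71.5
```

```bash
python3 - <<'E'
from h import *
o=get_obs();print(o["clock"],o["position"],o["grip_width"]*85,o["ft_force"],o["torque"],o["grasp_force"])
E
```

```text
40.0 [ 0.4455944   0.24027519 -0.00145497] 27.563921706963317 [-0.42895788  0.36442293 -1.04370507] [-0.02395149  0.02766267  0.04408723] 71.47007346153259
```

step_arm --commands '[20,0,0,-0.0005,0,0,0,20,0,0,-0.001,0,0,0,20,0,0,-0.0015,0,0,0,20,0,0,-0.002,0,0,0,20,0,0,-0.0025,0,0,0,20,0,0,-0.003,0,0,0,20,0,0,-0.0035,0,0,0,20,0,0,-0.004,0,0,0,20,0,0,-0.004,0,0,0,20,0,0,-0.004,0,0,0]'

```text
clock: 41.25
position: [0.4458, 0.2403, -0.0018]
ee_rot: [0.687, 0.727, -0.0, 0.001]
ft_force: [-11.3, -8.8, 31.7]
grip_width: 0.319
grasp_force: 74.8
```

```bash
python3 - <<'E'
from h import *
o=get_obs();print(o["clock"],o["position"],o["grip_width"]*85,o["ft_force"],o["torque"],o["grasp_force"])
E
```

```text
41.25 [ 0.44577512  0.24029138 -0.00179789] 27.143744678328574 [-11.34844711  -8.79190673  31.67115195] [-1.55791307  2.62695307  0.01480713] 74.77613925933838
```

Seated. I'll relieve, open and rise.

step_arm --commands '[20,0,0,0.0038,0,0,0,20,0,0,0.0038,0,0,0,29,0,0,0.0038,0,0,0,31,0,0,0.0038,0,0,0,36,0,0,0.0038,0,0,0,46,0,0,0.0038,0,0,0,48,0,0,0.0038,0,0,0,48,0,0,0.03,0,0,0,48,0,0,0.1,0,0,0,48,0,0,0.2,0,0,0]' --squeeze 20

```text
clock: 42.5
position: [0.4447, 0.24, 0.1175]
ee_rot: [0.687, 0.727, -0.001, -0.001]
ft_force: [0.3, -0.0, 0.4]
grip_width: 0.556
grasp_force: 0.0
```

```bash
python3 - <<'E'
from h import *
o=get_obs();print(o["clock"],o["position"],o["joint_pos"].round(2),o["grip_width"]*85,o["ft_force"])
go([.67,.255,.33]);go([.67,.255,.2])
t=camera("top");h=cv2.cvtColor(t,cv2.COLOR_RGB2HSV);m=cv2.inRange(h,(5,110,60),(16,255,255))[200:265,180:205]
k,l,st,ce=cv2.connectedComponentsWithStats(m);print([(c+[180,200],a[4]) for c,a in zip(ce[1:],st[1:]) if a[4]>8])
for x in(.036,-.036):print(proj("top",case(x,-.067,.035)))
E
```

```text
42.5 [0.44466017 0.23998952 0.11750718] [-0.06  0.19 -0.58  1.85  0.11  1.13 -0.62] 47.26763961384845 [ 0.32173098 -0.04229912  0.44018945]
row [0.3756, 0.025, 0.3542] [0.0, 0.0, 0.0]
row [0.3756, 0.025, 0.1375] [0.0, 0.0, 0.0]
[(array([196.66666667, 225.68518519]), np.int32(54)), (array([196.64912281, 245.57894737]), np.int32(57))]
[195.91829533 225.49538828]
[196.45061127 245.76553188]
```

Both caps are at their home pixels, (196.7,225.7) and (196.6,245.6). Next I'll go up and over behind the lid.

step_arm --commands '[20,0,0,0.1,0,0,0,5,0,0.01,0.2,0,0,0,5,0.01,0.02,0.3,0,0,0,5,0.06,0.025,0.38,0,0,0,5,0.14,0.025,0.39,0,0,0,5,0.23,0.025,0.39,0,0,0,5,0.32,0.025,0.39,0,0,0,5,0.39,0.025,0.39,0,0,0,0,0.39,0.025,0.39,0,0,0,0,0.39,0.025,0.39,0,0,0]'

```text
clock: 43.8
position: [0.679, 0.2558, 0.351]
ee_rot: [0.687, 0.727, 0.0, -0.0]
ft_force: [-1.1, 0.2, 0.9]
grip_width: -0.0
grasp_force: 0.0
```

```bash
python3 - <<'E'
from h import *
o=get_obs();print(o["clock"],o["position"],o["joint_pos"].round(2),o["grip_width"]*85,o["ft_force"])
go([.675,.255,.2]);
for c,b in orange(camera("scene")): print(c,b[4])
E
```

```text
43.8 [0.67898682 0.25576317 0.35100607] [-0.18  0.61 -0.5   0.8   0.28  1.78 -0.49] -0.03670410618030298 [-1.12473802  0.23141348  0.9101225 ]
row [-0.0066, -0.0013, -0.2517] [0.0, 0.0, 0.0]
[ 99.7 136.3] 391
[116.1 124.1] 8
[165.9 187.4] 26
[355.  215.8] 28
```

step_arm --commands '[0,0,0,-0.09,0,0,0,0,0,0,-0.18,0,0,0,0,0,0,-0.24,0,0,0,0,0,0,-0.25,0,0,0,0,-0.03,0,-0.25,0,0,0,0,-0.06,0,-0.25,0,0,0,0,-0.085,0,-0.25,0,0,0,0,-0.11,0,-0.25,0,0,0,0,-0.135,0,-0.25,0,0,0,0,-0.16,0,-0.25,0,0,0]'

```text
clock: 45.1
position: [0.5837, 0.2559, 0.2035]
ee_rot: [0.687, 0.727, 0.002, 0.001]
ft_force: [0.7, -0.4, 1.1]
grip_width: -0.0
grasp_force: 0.3
```

```bash
python3 - <<'E'
from h import *
o=get_obs();print(o["clock"],o["position"],o["joint_pos"].round(2),o["ft_force"])
for c,b in orange(camera("scene")): print(c,b[4])
go([.48,.25,.2])
E
```

```text
45.1 [0.58373823 0.25585794 0.20352321] [-0.07  0.41 -0.56  1.41  0.22  1.38 -0.58] [ 0.74625045 -0.36851908  1.11405588]
[100.5 135.6] 409
[166.  187.6] 26
row [-0.1702, -0.0109, -0.0062] [0.0, 0.0, 0.0]
```

The lid is moving at about 1 N. I'll keep pushing until it falls away.

step_arm --commands '[0,-0.025,-0.001,0,0,0,0,0,-0.05,-0.002,0,0,0,0,0,-0.075,-0.004,0,0,0,0,0,-0.1,-0.006,0,0,0,0,0,-0.125,-0.008,0,0,0,0,0,-0.15,-0.01,0,0,0,0,0,-0.17,-0.011,0,0,0,0,0,-0.18,-0.011,0,0,0,0,0,-0.18,-0.011,0.01,0,0,0,0,-0.18,-0.011,0.05,0,0,0]'

```text
clock: 46.4
position: [0.4754, 0.2482, 0.2297]
ee_rot: [0.687, 0.726, -0.001, -0.0]
ft_force: [0.9, 0.5, -0.3]
grip_width: 0.0
grasp_force: 0.0
```

```bash
python3 - <<'E'
from h import *
o=get_obs();print(o["clock"],o["position"],o["joint_pos"].round(2),o["ft_force"])
for n_ in("scene","top"):
  for c,b in orange(camera(n_)): print(n_,c,b[4])
E
```

```text
46.4 [0.4753882  0.24815475 0.22972258] [-0.02  0.17 -0.61  1.63  0.1   1.37 -0.59] [ 0.8908825   0.46724449 -0.32448465]
scene [100.8 135.8] 402
scene [165.8 187.6] 24
scene [352.7 195.4] 19
top [425.8 287.7] 12
top [431.1 287.7] 15
```

Now I'll move up and clear while the lid sinks, about 3 s.

step_arm --commands '[0,0,0.02,0.1,0,0,0,0,0,0.05,0.15,0,0,0,0,0,0.1,0.2,0,0,0,0,0,0.2,0.22,0,0,0,0,0,0.3,0.22,0,0,0,0,0,0.36,0.22,0,0,0,0,0,0.36,0.22,0,0,0,0,0,0.36,0.22,0,0,0,0,0,0.36,0.22,0,0,0,0,0,0.36,0.22,0,0,0]'

```text
clock: 47.75
position: [0.4762, 0.4637, 0.3626]
ee_rot: [0.688, 0.726, 0.0, 0.0]
ft_force: [-0.1, -0.2, -0.5]
grip_width: -0.003
grasp_force: 0.0
```

step_arm --commands '[0,0,0,0,0,0,0,0,0,0,0,0,0,0,0,0,0,0,0,0,0,0,0,0,0,0,0,0,0,0,0,0,0,0,0,0,0,0,0,0,0,0,0,0,0,0,0,0,0,0,0,0,0,0,0,0,0,0,0,0,0,0,0,0,0,0,0,0,0,0]'

```text
clock: 49.0
position: [0.4756, 0.4647, 0.3622]
ee_rot: [0.687, 0.727, -0.0, -0.0]
ft_force: [-0.8, -0.2, -0.2]
grip_width: 0.003
grasp_force: 0.0
```

step_arm --commands '[0,0,0,0,0,0,0,0,0,0,0,0,0,0,0,0,0,0,0,0,0,0,0,0,0,0,0,0,0,0,0,0,0,0,0,0,0,0,0,0,0,0,0,0,0,0,0,0,0,0,0,0,0,0,0,0,0,0,0,0,0,0,0,0,0,0,0,0,0,0]'

```text
clock: 50.25
position: [0.4756, 0.4647, 0.3621]
ee_rot: [0.687, 0.727, -0.0, -0.0]
ft_force: [-0.6, 0.3, -0.1]
grip_width: -0.005
grasp_force: 0.0
```

```bash
python3 - <<'E'
from h import *
o=get_obs();print(o["clock"],o["position"])
t,s=camera("top"),camera("scene")
for c,b in orange(s): print(c,b[4])
print("tab expected shut",proj("scene",case(-.105,0,.06)))
a=cv2.resize(t[160:275,125:325],None,fx=3,fy=3);b=cv2.resize(s[170:270,200:400],None,fx=3,fy=2.5)
cv2.imwrite("pics/fin.png",np.vstack([a,b])[:598,:,::-1])
E
```

```text
50.25 [0.47558886 0.46468781 0.36212893]
[100.6 135.5] 447
[166.  187.6] 26
tab expected shut [345.60512267 205.38338327]
```

View pics/fin.png

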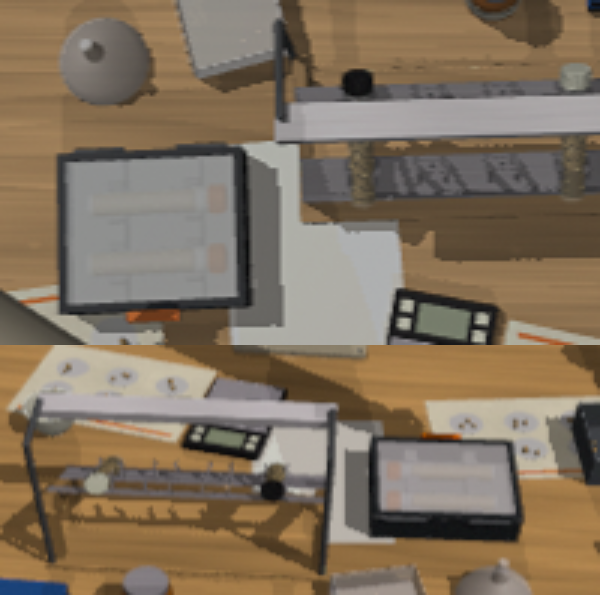

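The picture shows the lid flat on the case with its tab at (155,314). Both orange tubes lie under it at (150,203) and (150,260), and the white and black tubes are still clipped. The bystanders look undisturbed, so I'm handing in.

```bash
python3 -c "
from workcell import *
print(hand_in())"
```

```text
the job is handed in; nothing more can be done
None
```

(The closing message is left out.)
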